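Feel the gap of a sprung jaw with the top feeler gauge

TASK

Lift the yellow feeler gauge off the top of the stack in its wooden rack, leaving the blue gauge beneath it where it is, and slide its blade straight in along the lower plate of the green gap stand until the sprung upper plate pinches it and it drags snugly (about 6 N of push); do not force it deeper. Finish while still gripping the gauge, held still at that depth with its handle clear of the bench, and leave the pot, the bottle and the graver alone.

Things in the scene. Friction and masses are not known exactly. Their poses are not given: they have to be found in the camera images.
- yellow_gauge: Loose feeler gauge, about 120 g, upper of two stacked in the rack: yellow plastic handle 70 long (x), 16 wide (y), 24 high (z) mm, and a stiff steel blade 14 wide, 3 thick that sticks out 95 mm from the middle of its front end. Origin: centre of the handle's underside; +x along the blade, z up. Grip the handle across its 16 mm width from above.
- blade_tip (a point): Middle of the tip of the yellow gauge's blade, 130 mm ahead of the gauge's origin and 12 mm above it (the blade's underside is 10.5 mm above the origin); axes as the gauge's.
- blue_gauge: Identical loose gauge with a blue handle, lying in the rack under the yellow one, blade the same way; the top of its handle, 24 mm up, carries the yellow handle. It must stay there.
- rack: Fixed wooden block, 84 x 56 x 20 mm, with four thin steel posts (6 mm across, 25 mm tall above the block, 29 mm ahead of and behind the middle, 12.8 mm to either side) between which the handles stand. Origin: centre of its underside, x along the gauges.
- stand: Fixed green gap stand, 130 x 84 x 123 mm (130 at the brass thumb screw of its bridge). Origin: on its underside, below the front edge of the sloping upper plate; +x points into the gap, z up. Foot 12 mm high, from x = -35 mm; bridge over the plates from x = 14 mm; column behind the gap from x = 69 mm.
- lower_plate: Level fixed steel plate of the stand, 44 mm wide (y -22 to 22), top 60 mm above the bench, from x = -25 mm (an open lip in front of the upper plate, on which the blade can be laid first) to x = 69 mm. Origin and axes are the stand's.
- mouth (a point): Middle of the lower plate's top, straight below the front edge of the sloping upper plate; axes as the stand's, +x into the gap. The gap here is 5 to 7 mm high.
- upper_plate: Sprung steel plate 40 mm wide over the lower one. Its underside slopes down 5 degrees from the mouth (x = 0) to its back (x = 60 mm), where the gap is 0 to 1.5 mm, set anew each start, so the blade meets it 25 to 45 mm in. An upturned nose reaches out to x = -12 mm, to 20 mm above the lower plate. Origin as the stand's, but up by the gap setting.
- spring (a point): Middle of the upper plate's top, between its two guide rods. The plate rises as the blade wedges in: it presses about 1.2 N at rest and 6 N more per mm of rise. Sliding the blade in takes a push along the gap of 1.1 to 1.3 times that force, plus half of any force with which the gauge itself is pressed down (keep this to 2 N or so). Friction keeps the blade where it stops.
- flux_pot: Bystander: red and white round pot, 58 mm across, 50 high; origin at the centre of its underside.
- polish_bottle: Bystander: small pink bottle with a tan cap, 31 mm across, 79 high; origin at the centre of its underside.
- graver: Bystander: graver with a wooden handle lying on the bench, 105 mm long; origin at the centre of its underside.
Things that resemble listed ones, but are neither listed nor needed, are in the scene too. Leave any purple look-alike of the rack alone.

How it is judged:
By the outcome, as a careful person would: the job done as asked, in the order asked, and still so for the second after the job is handed in, while the arm keeps its last pose, push and grip.
It also fails if it takes over 51 s, if anything falls off the work surface, if the arm or the gripper's body presses on something with over 40 N, if the wrist force passes 120 N, or if a joint passes its speed limit or range.

ROBOT

A 7-joint arm with a two-finger parallel gripper is mounted at the origin on a cart in front of the work surface, level with it; the furniture and walls round the work are solid. World frame = base frame: x ahead of the robot, y to its left, z up, the work surface at z = 0. Lengths are in mm, angles in rad, forces in N, time in s.
With the tool pointing down it reaches from about 400 to 875 mm from the base axis. Payload 4.4 kg.
Tool frame: the origin (TCP) lies midway between the tips of the shut fingers; the grasp point (between the pads) lies ctrl.grip_depth behind it (ctrl.grip_depth is the distance from the TCP to the grasp point, in mm); z points along the fingers, y is the line along which they close (so a half turn about z gives the same grasp; the last joint's range is limited). The gripper opens to 85 mm and grips with 20 to 120 N. Pads are 22 mm wide; open, the fingers measure 114 mm over their backs; the gripper's body (76 mm by 85 mm) begins 54 mm behind the grasp point. The pads swing forward as they close: fully open they stand 13 mm farther back than shut.
Start: joints at [-1.185, 0.628, 0.038, 1.517, -0.027, 0.996, -0.02], TCP at [283.76, 584.806, 231.313] pointing down, gripper open.
Joint ranges: [-3.06, 3.06], [-0.37, 2.12], [-1.25, 1.32], [0.18, 2.47], [-1.1, 4.24], [0.23, 1.98], [-2.94, 2.94]. Speed limits (rad/s): [2.57, 2.57, 3.14, 3.14, 3.14, 3.14, 3.14].

INTERFACE

Orientations are given as [roll, pitch, yaw] about the fixed x, y, z axes, in that order (R = Rz(yaw) Ry(pitch) Rx(roll)).
In Python, from cell import ctrl gives the robot as it stands.
- The arm moves only by the tool carry_out, never from a script. Its argument "deltas" is one flat list of numbers, 7 for each row, row after row: the turn, a rotation vector about the tool's x, y, z in degrees, then the shift along the tool's x, y, z in m, then the closure, from -1 (fully open) to 1 (shut). In form: [wx, wy, wz, dx, dy, dz, claw, wx, wy, wz, dx, dy, dz, claw, ...]. A call has 1 to 12 rows; each row shifts and turns the commanded pose from where the row before left it, along the tool's axes as they then stand; what a row does not reach is not made up. A row lasts 1/8 s, in which the tool goes at most 62.5 mm and 10.7 degrees, less where a joint would pass 70% of its speed; a pose out of reach is approached as far as the arm can. A call with a gripper value outside its range is refused whole. The fingers move at their own pace and stop on an object; the grip force is fixed at half the most. Time passes only in rows, so rows that do not move let the fingers close. It gives the time, the measured TCP pose, the force, the opening and the grip force at its end, in the units of the state.
- ctrl.read_state(): the state, without advancing time (a new reading comes with each control period).
- ctrl.get_image(name): name is "scene" or "top"; returns the picture (384x512x3 uint8, red, green, blue); there is no depth.
- ctrl.calibration(name): a dict with "mtx" (3x3 intrinsics, pixels), "distortion" ([k1, k2, p1, p2, k3] as OpenCV has them; the pictures are not rectified), "R" (3x3) and "t" (3): a world point X has camera coordinates R X + t. Camera axes: x right, y down, z forward; pixel columns grow to the right and rows downward; lengths in mm; the calibration is good to about 2 mm. A picture is of the moment at which its call begins. calibration takes no time and is no camera call.
- ctrl.finish_job(): hands the job in; it is judged then, once.
The state is a dict: "clock": time; "qpos": joint angles; "qd": joint speeds; "tau": joint torques, N m; "eef_pos": TCP position; "tool_rot": TCP orientation; "force": force on the tool from outside, world axes, zero at the start; "torque": the same for the moment, N m; "width": finger opening in mm; "gripper_force": force on a finger pad.
Only numpy, scipy, OpenCV 4.12 (cv2) and the standard library are available. Lean on these libraries where they do the work, as an engineer would, in place of code of your own. Each camera call takes 0.05 s, during which the arm holds its last target. There are 200 camera calls.

## Working session

There is one attempt and no reset: what is moved stays moved. The work goes in short steps, Python scripts to look and compute and a tool call to move; the robot and the scene stay as the last step left them, time stands still between calls to the robot, and variables do not carry over. Pictures are saved under pics/ and viewed, at most 10 in all, crops included, and the job is handed in when it is done.

Besides the shell and the picture viewer there is one more tool, called after "Request:" as name(argument=value, ...), one argument or row to a line, values as JSON. carry_out: Moves the arm, as the interface text tells. Its arguments: {"type":"object","properties":{"deltas":{"type":"array"}},"required":["deltas"]}

```bash
mkdir -p pics; ls; python3 - <<'E'
from cell import ctrl
import cv2
for n in("scene","top"):
    im=ctrl.get_image(n); cv2.imwrite(f"pics/{n}0.png",im[:,:,::-1])
    c=ctrl.calibration(n); print(n,c)
s=ctrl.read_state(); print(s, ctrl.grip_depth)
E
```

```text
pics
scene {'mtx': array([[424.89238387,   0.        , 252.23948846],
       [  0.        , 424.89238387, 186.22747689],
       [  0.        ,   0.        ,   1.        ]]), 'distortion': array([-0.01440889,  0.        ,  0.        ,  0.        ,  0.        ]), 'R': array([[ 0.78002933, -0.62536565, -0.02172661],
       [-0.38901303, -0.45744153, -0.79963499],
       [ 0.4901256 ,  0.63219068, -0.60009319]]), 't': array([-410.21803614,  319.50977235,  608.00459891])}
top {'mtx': array([[464.50233988,   0.        , 253.19176301],
       [  0.        , 464.50233988, 189.7178356 ],
       [  0.        ,   0.        ,   1.        ]]), 'distortion': array([-0.10169233,  0.        ,  0.        ,  0.        ,  0.        ]), 'R': array([[ 0.02150387, -0.99957008, -0.01993061],
       [-0.99577667, -0.01963402, -0.08968457],
       [ 0.0892547 ,  0.021775  , -0.99577078]]), 't': array([  71.8248969 ,  546.41370704, 1067.668616  ])}
{'clock': 0.1, 'qpos': array([-1.18477871,  0.62926352,  0.03840541,  1.51826158, -0.02704944,
        0.99628926, -0.01997855]), 'qd': array([-6.18768428e-04, -1.00340585e-03,  1.46184357e-03, -2.42117263e-03,
        8.69785043e-05,  9.48062099e-04, -8.03021108e-04]), 'tau': array([ 3.11680044e-03, -5.64523637e+01,  1.23051781e+00, -1.93975013e+01,
        1.13140125e-02,  5.43521674e-03,  2.03609204e-05]), 'eef_pos': array([283.48719557, 584.30633461, 230.47595049]), 'tool_rot': array([-3.13988660e+00, -4.71045251e-05,  2.68980152e+00]), 'force': array([-0.42707015,  0.37888595,  0.21846055]), 'torque': array([-0.01149233, -0.02002277,  0.0366124 ]), 'gripper_force': 0.0, 'width': 85.66955211597237} 18.700000000000003
```

View pics/scene0.png

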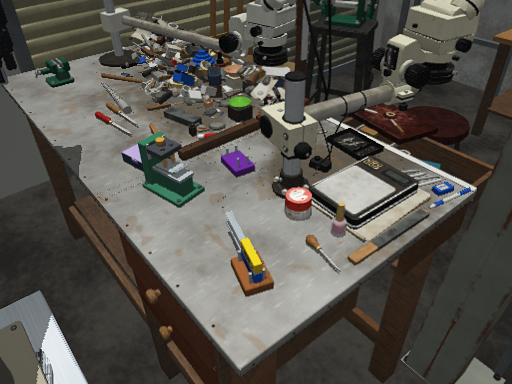

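View pics/top0.png

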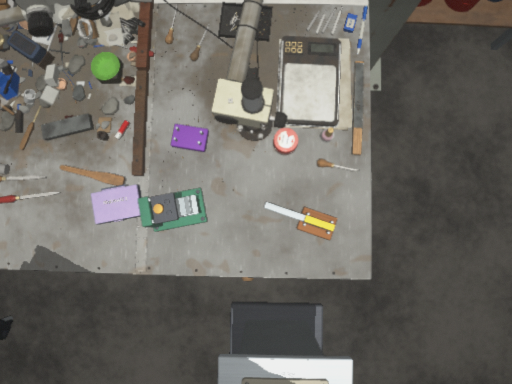

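The top view shows the yellow gauge on the brown rack at about (318,223), with its blade pointing left to (266,206). The green stand is at about (173,209) with its steel lip to the right, near (188,205). The look-alikes are the purple rack at (190,138) and a lilac block at (116,204). The brown rack carrying the yellow and blue gauges fits the description. One enlarged composite will confirm it.

```bash
cat > h.py <<'E'
import cv2, numpy as np
from cell import ctrl
def ray(n,px):
    c=ctrl.calibration(n); R,t=np.array(c['R']),np.array(c['t'])
    u=cv2.undistortPoints(np.array(px,float).reshape(-1,1,2),c['mtx'],c['distortion']).reshape(-1,2)
    return -R.T@t, np.c_[u,np.ones(len(u))]@R
def plane(n,px,z):
    o,d=ray(n,px); return o+d*((z-o[2])/d[:,2])[:,None]
def proj(n,P):
    c=ctrl.calibration(n); return cv2.projectPoints(np.array(P,float).reshape(-1,3),cv2.Rodrigues(np.array(c['R']))[0],np.array(c['t']),c['mtx'],c['distortion'])[0].reshape(-1,2)
def two(a,b):
    (o1,d1),(o2,d2)=ray('top',[a]),ray('scene',[b]); d1,d2=d1[0],d2[0]
    k=np.linalg.lstsq(np.c_[d1,-d2],o2-o1,rcond=None)[0]
    p,q=o1+k[0]*d1,o2+k[1]*d2; return (p+q)/2,np.linalg.norm(p-q)
E
python3 - <<'E'
from h import *
T=cv2.imread('pics/top0.png');S=cv2.imread('pics/scene0.png')
def crop(I,x,y): return cv2.resize(I[y:y+75,x:x+100],None,fx=4,fy=4,interpolation=cv2.INTER_CUBIC)
cv2.imwrite('pics/c.png',np.vstack([np.hstack([crop(T,130,170),crop(T,255,180)]),np.hstack([crop(S,120,130),crop(S,205,215)])]))
for n,I,z in(('top',T,68),('scene',S,60)):
    h=cv2.cvtColor(I,cv2.COLOR_BGR2HSV)
    for nm,lo,hi,box in(('yel',(22,150,120),(34,255,255),(200,190,350,290)),('grn',(70,100,30),(90,255,255),(130,120,220,240)),('rack',(5,100,40),(17,255,255),(225,200,350,300))):
        m=cv2.inRange(h,lo,hi); k=np.zeros_like(m);k[box[1]:box[3],box[0]:box[2]]=255;m&=k
        c=max(cv2.findContours(m,0,1)[0],key=cv2.contourArea); r=cv2.minAreaRect(c)
        M=cv2.moments(c); b=cv2.boxPoints(r); print(n,nm,cv2.contourArea(c),M['m10']/M['m00'],M['m01']/M['m00'],b.round(1).tolist())
        if n=='top':
            zz={'yel':68,'grn':12,'rack':20}[nm]; P=plane(n,b,zz); print(P.round(1).tolist(),P.mean(0).round(1),np.linalg.norm(np.diff(P,axis=0),axis=1).round(1))
E
```

```text
top yel 150.5 320.07419712070873 222.87153931339975 [[304.6000061035156, 221.10000610351562], [306.79998779296875, 214.60000610351562], [334.29998779296875, 224.3000030517578], [332.0, 230.6999969482422]]
[[472.5, -34.8, 68.0], [487.1, -39.7, 68.0], [466.7, -101.7, 68.0], [452.1, -96.8, 68.0]] [469.6 -68.2  68. ] [15.4 65.3 15.4]Traceback (most recent call last):
  File "<stdin>", line 10, in <module>
ZeroDivisionError: float division by zero
```

View pics/c.png

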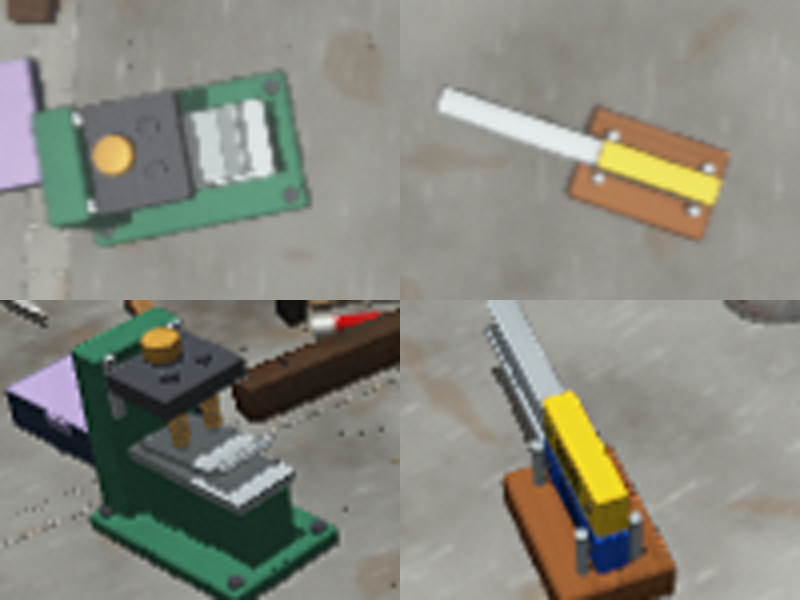

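The crops confirm it. At right, the yellow handle sits on the blue one between the posts of the brown rack, with its blade tip near top pixel (265,204). At left is the green stand with the foot's front corners at about (200.5,187) and (207,221), and the lip's front edge at about x pixel 198.

```bash
python3 - <<'E'
from h import *
T=cv2.imread('pics/top0.png');S=cv2.imread('pics/scene0.png')
g=lambda I:cv2.cvtColor(I,cv2.COLOR_BGR2HSV)
hT,hS=g(T),g(S); print('hsv',hT[216,203],hT[228,160],hS[266-0,0:1],hS[190,170])
def big(m,box):
    k=np.zeros_like(m);k[box[1]:box[3],box[0]:box[2]]=255
    return max(cv2.findContours(m&k,0,1)[0],key=cv2.contourArea).reshape(-1,2)
a=hT[216,203]
m=cv2.inRange(hT,(60,80,20),(90,255,255)); c=big(m,(130,170,215,240)); 
print('foot approx',cv2.approxPolyDP(c,2,True).reshape(-1,2).tolist())
def C(x,y,ox,oy): return ((x+.5)/4-.5+ox,(y+.5)/4-.5+oy)
f=[C(285,70,130,170),C(310,205,130,170),C(103,245,130,170)]
P=plane('top',f,12); print('foot',P.round(1).tolist(),np.linalg.norm(np.diff(P,axis=0),axis=1))
l=[C(264,98,130,170),C(277,182,130,170)]; L=plane('top',l,60);print('lip',L.round(1).tolist(),np.linalg.norm(L[1]-L[0]))
b=[C(172,92,130,170),C(190,193,130,170),C(80,107,130,170)]
for i in b: print('bridge front', plane('top',[i],123).round(1).tolist())
# gauge: white blade
y=cv2.inRange(hT,(22,120,110),(34,255,255)); c=big(y,(295,205,345,240)); 
from numpy import uint8
r=cv2.minAreaRect(c);print('yel',plane('top',[r[0]],68).round(1))
w=cv2.inRange(hT,(0,0,190),(180,40,255)); c=big(w,(258,195,308,225)); r=cv2.minAreaRect(c); bp=plane('top',cv2.boxPoints(r),57.5)
print('blade',bp.round(1).tolist(),bp.mean(0),np.linalg.norm(np.diff(bp,axis=0),axis=1))
# rack + yellow tip in scene
tt=C(442,100,255,180); print('tip px',tt,plane('top',[tt],57.5).round(1))
rk=[C(598-400,105,255,180),C(727-400,153,255,180),C(702-400,241,255,180),C(570-400,196,255,180)]
R=plane('top',rk,20); print('rack',R.round(1).tolist(),R.mean(0).round(1),np.linalg.norm(np.diff(R,axis=0),axis=1))
# two views: handle top corners
for A,B in (((602,141),(545,395)),((723,178),(598,507)),((715,207),(628,492))):
    A=C(A[0]-400,A[1],255,180);B=C(B[0]-400,B[1]-300,205,215);print('2v',[two(A,B)[0].round(1),two(A,B)[1].round(1)])
for A,B in (((264,98),(295,468)),((277,182),(232,507)),((310,205),(233,597)),((285,70),(338,540))):
    A=C(*A,130,170);B=C(B[0],B[1]-300,120,130);print('2v st',two(A,B)[0].round(1),two(A,B)[1].round(1))
E
```

```text
hsv [ 75  87 143] [ 76  96 148] [[ 8 28 36]] [ 76 144  78]
foot approx [[200, 189], [198, 194], [194, 191], [196, 189], [181, 192], [182, 196], [191, 193], [198, 196], [201, 211], [197, 215], [163, 223], [155, 230], [205, 221]]
foot [[549.8, 208.6, 12.0], [469.6, 191.2, 12.0], [442.9, 314.6, 12.0]] [ 82.07716602 126.2409374 ]
lip [[529.0, 213.6, 60.0], [481.2, 204.7, 60.0]] 48.61088277658928
bridge front [[526.3, 254.4, 123.0]]
bridge front [[472.3, 242.7, 123.0]]
bridge front [[517.2, 304.3, 123.0]]
yel [[469.1 -67.7  68. ]]
blade [[502.1, 57.3, 57.5], [515.5, 53.0, 57.5], [486.5, -36.6, 57.5], [473.2, -32.1, 57.5]] [494.30662132  10.38906057  57.5       ] [14.1176392  94.08515695 14.07755859]
tip px (365.125, 204.625) [[ 512.8 -173.5   57.5]]
rack [[509.5, -37.6, 20.0], [482.7, -113.9, 20.0], [430.9, -99.6, 20.0], [455.7, -21.9, 20.0]] [469.7 -68.2  20. ] [80.84741789 53.73097387 81.6336104 ]
2v [array([481.7, -33.1,  65. ]), np.float64(11.6)]
2v [array([ 460.6, -100.9,   62. ]), np.float64(15.4)]
2v [array([ 456.6, -103.1,   72.5]), np.float64(14.3)]
2v st [528.3 213.7  61.9] 1.2
2v st [481.  204.5  62. ] 0.3
2v st [468.3 191.7  12.9] 2.8
2v st [549.7 210.6   1.8] 2.3
```

```bash
cat > plan.py <<'E'
import sys
from h import *
from scipy.spatial.transform import Rotation as Ro
def plan(p,yaw,n,claw):
    s=ctrl.read_state(); R=Ro.from_euler('xyz',s['tool_rot']); Rg=Ro.from_euler('xyz',[np.pi,0,np.radians(yaw)])
    w=(R.inv()*Rg).as_rotvec(degrees=True)/n; d=(np.array(p)-s['eef_pos'])/n/1000; out=[]
    for i in range(n):
        v=R.inv().apply(d); out.append([*w.round(1),*v.round(4),claw]); R=R*Ro.from_rotvec(w,degrees=True)
    print('at',s['eef_pos'].round(1),np.degrees(s['tool_rot']).round(2),'F',s['force'].round(2),'w',round(s['width'],1),'t',s['clock'])
    print(str([float(x) for r in out for x in r]).replace(' ','').replace('-0.0,','0,'))
if __name__=='__main__':
    a=[float(x) for x in sys.argv[1:]]; plan(a[:3],a[3],int(a[4]),a[5])
E
python3 plan.py 440 240 230 115 8 -1
```

```text
at [283.5 584.3 230.5] [-179.9    -0.    154.11] F [-0.43  0.38  0.22] w 85.7 t 0.1
[0,0.0,4.9,-0.0364,-0.0302,0.0001,-1.0,0,0.0,4.9,-0.0388,-0.027,0.0001,-1.0,0,0.0,4.9,-0.041,-0.0236,0.0001,-1.0,0,0.0,4.9,-0.0428,-0.02,0.0001,-1.0,0,0.0,4.9,-0.0444,-0.0163,0.0001,-1.0,0,0.0,4.9,-0.0456,-0.0124,0.0001,-1.0,0,0.0,4.9,-0.0465,-0.0085,0.0001,-1.0,0,0.0,4.9,-0.0471,-0.0045,0.0001,-1.0]
```

Request:
carry_out(
  deltas=[0,0,5,-0.036,-0.03,0,-1,0,0,5,-0.039,-0.027,0,-1,0,0,5,-0.041,-0.024,0,-1,0,0,5,-0.043,-0.02,0,-1,0,0,5,-0.044,-0.016,0,-1,0,0,5,-0.046,-0.012,0,-1,0,0,5,-0.046,-0.008,0,-1,0,0,5,-0.047,-0.004,0,-1],
)

```text
clock: 1.1
eef_pos: [438.9, 239.1, 231.2]
tool_rot: [-3.141, -0.0, 1.989]
force: [0.2, 0.2, -0.2]
width: 85.6
gripper_force: 0.0
```

```bash
python3 plan.py 469 -68 150 72.1 8 -1
```

```text
at [438.9 239.1 231.2] [-179.98   -0.    113.96] F [ 0.2   0.15 -0.17] w 85.6 t 1.1
[0,0.0,5.2,-0.0366,-0.0122,0.0101,-1.0,0,0.0,5.2,-0.0376,-0.0088,0.0101,-1.0,0,0.0,5.2,-0.0382,-0.0053,0.0101,-1.0,0,0.0,5.2,-0.0385,-0.0018,0.0101,-1.0,0,0.0,5.2,-0.0385,0.0017,0.0101,-1.0,0,0.0,5.2,-0.0382,0.0052,0.0101,-1.0,0,0.0,5.2,-0.0376,0.0087,0.0101,-1.0,0,0.0,5.2,-0.0366,0.0121,0.0101,-1.0]
```

Request:
carry_out(
  deltas=[0,0,5.2,-0.0366,-0.0122,0.01,-1,0,0,5.2,-0.0376,-0.0088,0.01,-1,0,0,5.2,-0.0382,-0.0053,0.01,-1,0,0,5.2,-0.0385,-0.0018,0.01,-1,0,0,5.2,-0.0385,0.0017,0.01,-1,0,0,5.2,-0.0382,0.0052,0.01,-1,0,0,5.2,-0.0376,0.0087,0.01,-1,0,0,5.2,-0.0366,0.0121,0.01,-1,0,0,0,0,0,0,-1],
)

```text
clock: 2.22
eef_pos: [469.5, -69.7, 150.7]
tool_rot: [-3.141, 0.002, 1.259]
force: [-0.2, 0.9, -1.1]
width: 85.5
gripper_force: 0.0
```

```bash
python3 plan.py 469.2 -67.7 47.5 72.1 5 -1; python3 - <<'E'
from h import *
for n in('top','scene'): cv2.imwrite(f'pics/{n}1.png',ctrl.get_image(n)[:,:,::-1])
T=cv2.imread('pics/top1.png');S=cv2.imread('pics/scene1.png')
f=lambda I,x,y:cv2.resize(I[y:y+100,x:x+133],(399,300),interpolation=cv2.INTER_CUBIC)
cv2.imwrite('pics/c1.png',np.hstack([f(T,250,170),f(S,190,200)]))
E
```

```text
at [469.5 -69.7 150.7] [-1.7998e+02  1.2000e-01  7.2160e+01] F [-0.24  0.93 -1.08] w 85.5 t 2.225
[0,0.0,0.0,0.0004,-0.0002,0.0206,-1.0,0,0.0,0.0,0.0004,-0.0002,0.0206,-1.0,0,0.0,0.0,0.0004,-0.0002,0.0206,-1.0,0,0.0,0.0,0.0004,-0.0002,0.0206,-1.0,0,0.0,0.0,0.0004,-0.0002,0.0206,-1.0]
```

View pics/c1.png

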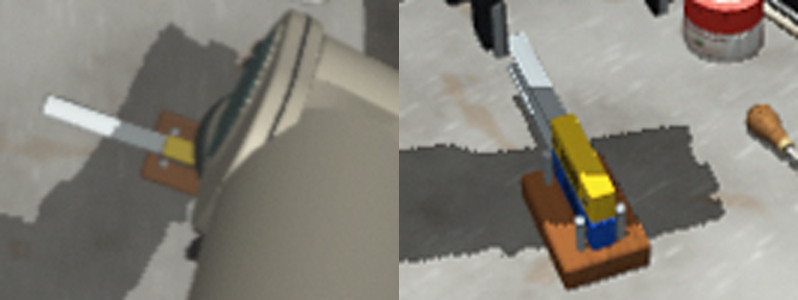

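The fingers are above the gauge on either side of it (crop (490,25) and (655,5)), and the gauge is untouched. I'll descend.

Request:
carry_out(
  deltas=[0,0,0,0.0003,0,0.025,-1,0,0,0,0.0003,0,0.025,-1,0,0,0,0.0003,0,0.025,-1,0,0,0,0,0,0.02,-1,0,0,0,0,0,0.006,-1,0,0,0,0,0,0,-1,0,0,0,0,0,0,-1,0,0,0,0,0,0,-1],
)

```text
clock: 3.32
eef_pos: [470.8, -65.4, 51.0]
tool_rot: [3.14, -0.0, 1.266]
force: [-0.4, -0.1, 0.3]
width: 85.2
gripper_force: 0.0
```

```bash
python3 plan.py 469.2 -67.7 47.5 72.1 1 -1
```

```text
at [470.8 -65.4  51. ] [ 1.7992e+02 -2.0000e-02  7.2530e+01] F [-0.38 -0.13  0.3 ] w 85.2 t 3.325
[0.1,0,0.4,-0.0027,-0.0008,0.0035,-1.0]
```

Request:
carry_out(
  deltas=[0,0,0.4,-0.0027,-0.0008,0.0035,-1,0,0,0,0,0,0,-1,0,0,0,0,0,0,-1,0,0,0,0,0,0,-1],
)

```text
clock: 3.82
eef_pos: [468.7, -67.8, 46.8]
tool_rot: [-3.142, -0.0, 1.259]
force: [-0.6, 0.8, 0.4]
width: 85.0
gripper_force: 0.0
```

Request:
carry_out(
  deltas=[0,0,0,0,0,0,-0.3,0,0,0,0,0,0,0.2,0,0,0,0,0,0,0.4,0,0,0,0,0,0,0.45,0,0,0,0,0,0,0.45],
)

```text
clock: 4.45
eef_pos: [468.7, -67.8, 46.8]
tool_rot: [-3.142, -0.0, 1.259]
force: [-0.1, 0.0, -0.0]
width: 23.3
gripper_force: 0.0
```

Request:
carry_out(
  deltas=[0,0,0,0,0,-0.0007,0.6,0,0,0,0,0,0,0.8,0,0,0,0,0,0,1,0,0,0,0,0,0,1,0,0,0,0,0,0,1,0,0,0,0,0,0,1],
)

```text
clock: 5.2
eef_pos: [468.9, -67.9, 47.7]
tool_rot: [3.141, -0.0, 1.259]
force: [-0.2, -0.1, 6.0]
width: 14.6
gripper_force: 59.3
```

Request:
carry_out(
  deltas=[0,0,0,0,0,-0.002,1,0,0,0,0,0,-0.004,1,0,0,0,0,0,-0.006,1,0,0,0,0,0,-0.01,1,0,0,0,0,0,-0.012,1,0,0,0,0,0,0,1,0,0,0,0,0,0,1],
)

```text
clock: 6.08
eef_pos: [468.7, -67.7, 81.6]
tool_rot: [3.141, -0.0, 1.259]
force: [0.4, -0.3, -1.6]
width: 14.9
gripper_force: 58.6
```

```bash
python3 plan.py 524.5 104.5 75 102.2 10 1; python3 - <<'E'
from h import *
for n in('top','scene'): cv2.imwrite(f'pics/{n}2.png',ctrl.get_image(n)[:,:,::-1])
T=cv2.imread('pics/top2.png');S=cv2.imread('pics/scene2.png')
f=lambda I,x,y:cv2.resize(I[y:y+100,x:x+133],(399,300),interpolation=cv2.INTER_CUBIC)
cv2.imwrite('pics/c2.png',np.hstack([f(T,240,170),f(S,190,190)]))
E
```

```text
at [468.7 -67.7  81.6] [ 1.7999e+02 -1.0000e-02  7.2130e+01] F [ 0.36 -0.32 -1.59] w 14.9 t 6.075
[0.0,0,-3.0,0.0181,0.0,0.0007,1.0,0.0,0,-3.0,0.0181,0.001,0.0007,1.0,0.0,0,-3.0,0.018,0.0019,0.0007,1.0,0.0,0,-3.0,0.0179,0.0029,0.0007,1.0,0.0,0,-3.0,0.0177,0.0038,0.0007,1.0,0.0,0,-3.0,0.0175,0.0047,0.0007,1.0,0.0,0,-3.0,0.0172,0.0056,0.0007,1.0,0.0,0,-3.0,0.0169,0.0065,0.0007,1.0,0.0,0,-3.0,0.0165,0.0074,0.0007,1.0,0.0,0,-3.0,0.0161,0.0083,0.0007,1.0]
```

View pics/c2.png

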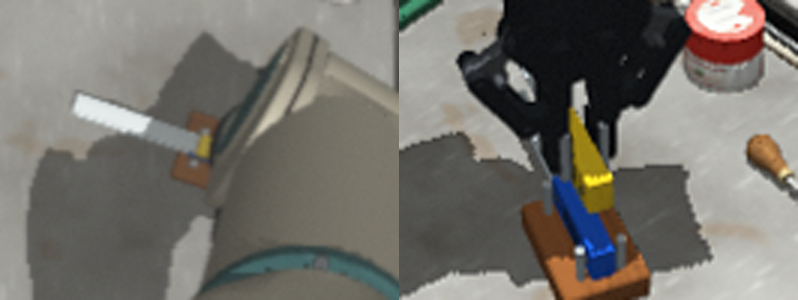

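Yellow is lifted (crop (595,185)), and blue stays in the rack (crop (580,225)). Next I'll stage in front of the stand.

```bash
python3 plan.py 535.8 72.6 76 102 8 1
```

```text
at [468.5 -67.7  81.3] [-179.97    0.     72.12] F [-0.33  0.5  -1.06] w 14.4 t 6.175
[0,0,-3.7,0.0193,0.0026,0.0007,1.0,0,0,-3.7,0.0191,0.0039,0.0007,1.0,0,0,-3.7,0.0188,0.0051,0.0007,1.0,0,0,-3.7,0.0184,0.0063,0.0007,1.0,0,0,-3.7,0.0179,0.0075,0.0007,1.0,0,0,-3.7,0.0174,0.0087,0.0007,1.0,0,0,-3.7,0.0168,0.0098,0.0007,1.0,0,0,-3.7,0.0161,0.0108,0.0007,1.0]
```

Request:
carry_out(
  deltas=[0,0,-3.7,0.0193,0.0026,0.0007,1,0,0,-3.7,0.0191,0.0039,0.0007,1,0,0,-3.7,0.0188,0.0051,0.0007,1,0,0,-3.7,0.0184,0.0063,0.0007,1,0,0,-3.7,0.0179,0.0075,0.0007,1,0,0,-3.8,0.0174,0.0087,0.0007,1,0,0,-3.8,0.0168,0.0098,0.0007,1,0,0,-3.8,0.0161,0.0108,0.0007,1,0,0,0,0,0,0,1,0,0,0,0,0,0,1,0,0,0,0,0,0,1],
)

```text
clock: 7.55
eef_pos: [535.9, 71.2, 75.9]
tool_rot: [-3.141, 0.001, 1.779]
force: [-0.2, 0.0, -1.9]
width: 14.5
gripper_force: 58.6
```

```bash
python3 plan.py 535.8 72.6 70 102 1 1; python3 - <<'E'
from h import *
for n in('top','scene'): cv2.imwrite(f'pics/{n}3.png',ctrl.get_image(n)[:,:,::-1])
T=cv2.imread('pics/top3.png');S=cv2.imread('pics/scene3.png')
f=lambda I,x,y:cv2.resize(I[y:y+75,x:x+100],(400,300),interpolation=cv2.INTER_CUBIC)
cv2.imwrite('pics/c3.png',np.vstack([np.hstack([f(T,130,170),f(T,190,170)]),np.hstack([f(S,120,130),f(S,170,140)])]))
E
```

```text
at [535.9  71.2  75.9] [-1.7996e+02  3.0000e-02  1.0191e+02] F [-0.22  0.01 -1.87] w 14.5 t 7.55
[0,0.0,-0.1,0.0014,0.0002,0.0059,1.0]
```

View pics/c3.png

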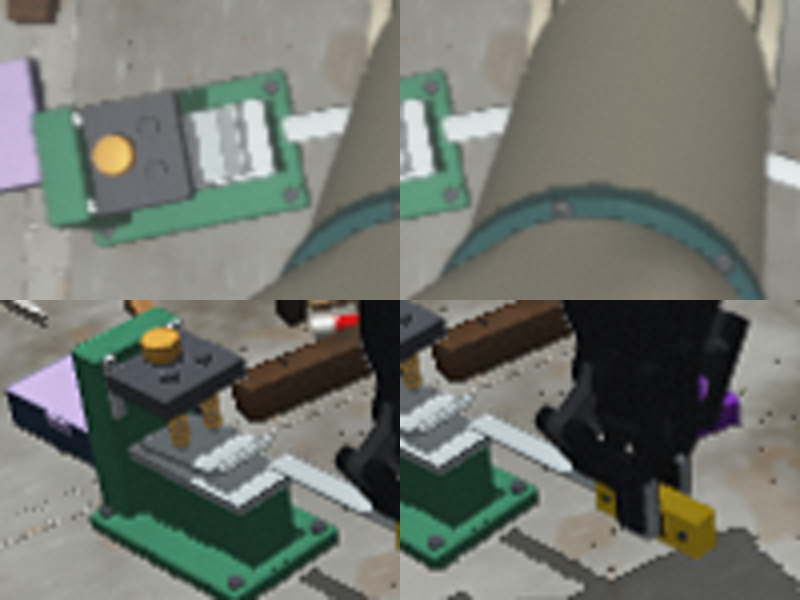

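```bash
python3 - <<'E'
from h import *
C=lambda x,y,ox,oy:((x+.5)/4-.5+ox,(y+.5)/4-.5+oy)
p,e=two(C(283.5,128,130,170),C(277,461-300,120,130)); print('tip',p.round(1),e.round(1))
for z in(83,85.5): print(z,plane('top',[C(283.5,128,130,170),C(345,120,130,170)],z).round(1).tolist(),plane('scene',[C(277,161,120,130)],z).round(1).tolist())
s=ctrl.read_state(); y=s['tool_rot'][2]; d=np.array([np.cos(y),np.sin(y)])
print('pred tip',s['eef_pos'][:2]+130*d)
a=np.radians(102); D=np.array([np.cos(a),np.sin(a)]);N=np.array([-D[1],D[0]])
print('pred in stand',[(s['eef_pos'][:2]+130*d-[501.5,234])@v for v in(D,N)],[(p[:2]-[501.5,234])@v for v in(D,N)])
T=cv2.imread('pics/top3.png'); w=cv2.inRange(cv2.cvtColor(T,cv2.COLOR_BGR2HSV),(0,0,190),(180,40,255)); k=np.zeros_like(w);k[190:210,200:218]=255
c=max(cv2.findContours(w&k,0,1)[0],key=cv2.contourArea);r=cv2.boxPoints(cv2.minAreaRect(c));P=plane('top',r,85.5);print(P.round(1).tolist())
E
```

```text
tip [510.1 199.2  82.6] 1.4
83 [[510.7, 198.8, 83.0], [515.8, 164.5, 83.0]] [[509.2, 198.9, 83.0]]
85.5 [[510.5, 198.5, 85.5], [515.7, 164.3, 85.5]] [[507.5, 195.7, 85.5]]
pred tip [509.14930949 198.67634399]
pred in stand [np.float64(-36.14213024163065), np.float64(-0.13795267414215662)] [np.float64(-35.840473256594), np.float64(-1.1483349671175809)]
[[516.5, 199.0, 85.5], [523.0, 164.4, 85.5], [510.0, 161.9, 85.5], [503.5, 196.5, 85.5]]
```

Request:
carry_out(
  deltas=[0,0,0,0.006,0,0.003,1,0,0,0,0.007,0,0.006,1,0,0,0,0.006,0,0.006,1,0,0,0,0,0,0,1,0,0,0,0,0,0,1,0,0,0,0,0,0,1],
)

```text
clock: 8.4
eef_pos: [532.5, 90.6, 61.0]
tool_rot: [3.141, 0.0, 1.78]
force: [-0.4, 0.2, -1.8]
width: 14.7
gripper_force: 58.6
```

Request:
carry_out(
  deltas=[0,0,0,0,0,0.002,1,0,0,0,0,0,0.002,1,0,0,0,0,0,0,1,0,0,0,0,0,0,1],
)

```text
clock: 8.9
eef_pos: [532.3, 90.9, 56.9]
tool_rot: [3.142, -0.0, 1.78]
force: [-0.1, 0.4, -1.4]
width: 14.9
gripper_force: 58.6
```

```bash
python3 plan.py 535.8 72.6 70 102 1 1
```

```text
at [532.3  90.9  56.9] [180.    -0.   102.01] F [-0.08  0.41 -1.37] w 14.9 t 8.9
[0.0,0,0.0,-0.0186,-0.0004,-0.0131,1.0]
```

Request:
carry_out(
  deltas=[0,0,0,0,0,0.001,1,0,0,0,0,0,0.001,1,0,0,0,0,0,0,1,0,0,0,0,0,0,1],
)

```text
clock: 9.4
eef_pos: [532.3, 91.0, 54.9]
tool_rot: [-3.142, -0.0, 1.781]
force: [0.0, -0.2, -1.5]
width: 14.6
gripper_force: 58.6
```

Request:
carry_out(
  deltas=[0,0,0,0,0,0.0007,1,0,0,0,0,0,0,1,0,0,0,0,0,0,1],
)

```text
clock: 9.78
eef_pos: [532.3, 90.9, 54.2]
tool_rot: [3.142, -0.0, 1.78]
force: [0.4, -0.3, -1.6]
width: 14.7
gripper_force: 58.6
```

Request:
carry_out(
  deltas=[0,0,0,0,0,0.0005,1,0,0,0,0,0,0,1,0,0,0,0,0,0,1],
)

```text
clock: 10.15
eef_pos: [532.3, 90.9, 53.7]
tool_rot: [-3.141, -0.0, 1.78]
force: [-0.5, -0.5, -1.1]
width: 14.8
gripper_force: 58.6
```

Request:
carry_out(
  deltas=[0,0,0,0,0,0.0005,1,0,0,0,0,0,0,1,0,0,0,0,0,0,1],
)

```text
clock: 10.52
eef_pos: [532.3, 90.9, 53.2]
tool_rot: [3.142, -0.0, 1.78]
force: [-0.4, -0.3, -1.3]
width: 14.6
gripper_force: 58.7
```

Request:
carry_out(
  deltas=[0,0,0,0,0,0.0004,1,0,0,0,0,0,0,1,0,0,0,0,0,0,1],
)

```text
clock: 10.9
eef_pos: [532.4, 90.9, 52.9]
tool_rot: [3.141, -0.0, 1.78]
force: [0.3, -0.6, 0.8]
width: 14.7
gripper_force: 58.8
```

Contact is at TCP z≈52.9, as predicted (53.2). I'll ease off slightly and slide in.

Request:
carry_out(
  deltas=[0,0,0,0,0,-0.0002,1,0,0,0,0.003,0,0,1,0,0,0,0.004,0,0,1,0,0,0,0.004,0,0,1,0,0,0,0,0,0,1,0,0,0,0,0,0,1],
)

```text
clock: 11.65
eef_pos: [529.9, 102.2, 53.0]
tool_rot: [-3.141, -0.001, 1.781]
force: [-0.9, 2.2, -0.3]
width: 14.7
gripper_force: 58.8
```

Request:
carry_out(
  deltas=[0,0,0,0.004,0,0,1,0,0,0,0.004,0,0,1,0,0,0,0.004,0,0,1,0,0,0,0,0,0,1,0,0,0,0,0,0,1],
)

```text
clock: 12.28
eef_pos: [527.4, 114.0, 53.0]
tool_rot: [-3.141, -0.001, 1.781]
force: [-0.3, 0.6, -0.8]
width: 14.7
gripper_force: 58.8
```

```bash
cat > q.py <<'E'
from h import *
s=ctrl.read_state();a=np.radians(102);D=np.array([np.cos(a),np.sin(a)]);N=np.array([-D[1],D[0]]);y=s['tool_rot'][2]
p=s['eef_pos'][:2]+130*np.array([np.cos(y),np.sin(y)])-[501.5,234]
print('tip x,y',(p@D).round(1),(p@N).round(1),'z',s['eef_pos'][2].round(2),'push',(-s['force'][:2]@D).round(2),'side',(s['force'][:2]@N).round(2),'Fz',s['force'][2].round(2),'T',s['torque'].round(3),'rot',np.degrees(s['tool_rot']).round(2),s['clock'])
E
python3 q.py
```

```text
tip x,y 7.3 -0.3 z 52.99 push -0.69 side 0.17 Fz -0.79 T [0.353 0.083 0.019] rot [-1.7999e+02 -4.0000e-02  1.0205e+02] 12.275
```

Request:
carry_out(
  deltas=[0,0,0,0.004,0,0,1,0,0,0,0.004,0,0,1,0,0,0,0.003,0,0,1,0,0,0,0,0,0,1,0,0,0,0,0,0,1,0,0,0,0,0,0,1],
)

```text
clock: 13.02
eef_pos: [525.1, 124.6, 53.0]
tool_rot: [-3.141, -0.001, 1.781]
force: [-0.1, 2.1, 0.7]
width: 14.8
gripper_force: 58.8
```

```bash
python3 q.py
```

```text
tip x,y 18.1 -0.3 z 52.97 push -2.04 side -0.37 Fz 0.67 T [ 0.346  0.075 -0.03 ] rot [-1.7999e+02 -3.0000e-02  1.0203e+02] 13.025
```

Request:
carry_out(
  deltas=[0,0,0,0.002,0,0,1,0,0,0,0.002,0,0,1,0,0,0,0,0,0,1,0,0,0,0,0,0,1,0,0,0,0,0,0,1],
)

```text
clock: 13.65
eef_pos: [524.4, 128.1, 53.0]
tool_rot: [3.142, -0.0, 1.78]
force: [0.0, -1.6, 0.7]
width: 14.7
gripper_force: 58.9
```

```bash
python3 q.py
```

```text
tip x,y 21.6 -0.4 z 53.0 push 1.57 side 0.32 Fz 0.7 T [-0.033 -0.08  -0.039] rot [180.    -0.   102.01] 13.65
```

Request:
carry_out(
  deltas=[0,0,0,0.001,0,-0.0001,1,0,0,0,0.001,0,0,1,0,0,0,0.001,0,0,1],
)

```text
clock: 14.02
eef_pos: [523.7, 131.1, 53.1]
tool_rot: [-3.141, -0.0, 1.781]
force: [0.8, -0.4, 0.7]
width: 14.5
gripper_force: 58.9
```

```bash
cat >> q.py <<'E'
F=[]
for i in range(4):
    ctrl.get_image('top'); F.append(ctrl.read_state()['force'])
F=np.array(F); print('held push',(-F[:,:2]@D).round(2),'Fz',F[:,2].round(2), 'tip',((ctrl.read_state()['eef_pos'][:2]-[501.5,234])@D+130).round(2))
E
python3 q.py
```

```text
tip x,y 24.7 -0.3 z 53.07 push 0.59 side -0.71 Fz 0.66 T [-0.14  -0.066  0.051] rot [-179.99   -0.    102.02] 14.025
held push [1.69 0.24 0.8  0.  ] Fz [ 0.23  0.3  -0.16  0.99] tip 24.91
```

Request:
carry_out(
  deltas=[0,0,0,0.001,0,0,1,0,0,0,0.001,0,0,1,0,0,0,0.001,0,0,1],
)

```text
clock: 14.6
eef_pos: [523.1, 134.0, 53.1]
tool_rot: [-3.142, 0.0, 1.78]
force: [0.3, -1.2, 0.8]
width: 15.0
gripper_force: 58.9
```

```bash
python3 q.py
```

```text
tip x,y 27.6 -0.4 z 53.08 push 1.28 side -0.03 Fz 0.78 T [-0.108  0.046  0.004] rot [-180.      0.    102.01] 14.6
held push [2.08 0.26 0.11 0.86] Fz [1.14 0.31 0.3  0.11] tip 27.85
```

Request:
carry_out(
  deltas=[0,0,0,0.001,0,0,1,0,0,0,0.001,0,0,1,0,0,0,0.001,0,0,1],
)

```text
clock: 15.18
eef_pos: [522.5, 136.9, 53.1]
tool_rot: [3.142, 0.0, 1.78]
force: [0.3, -1.4, -0.4]
width: 15.1
gripper_force: 58.9
```

```bash
python3 q.py
```

```text
tip x,y 30.6 -0.4 z 53.1 push 1.47 side 0.03 Fz -0.44 T [-0.153 -0.015  0.036] rot [180.     0.   102.01] 15.175
held push [0.75 0.17 1.15 0.82] Fz [0.87 0.28 0.55 0.22] tip 30.87
```

Request:
carry_out(
  deltas=[0,0,0,0.001,0,0,1,0,0,0,0.001,0,0,1],
)

```text
clock: 15.62
eef_pos: [522.1, 138.8, 53.1]
tool_rot: [3.142, 0.0, 1.78]
force: [0.3, -1.2, 0.3]
width: 14.6
gripper_force: 58.9
```

```bash
python3 q.py
```

```text
tip x,y 32.6 -0.4 z 53.13 push 1.25 side -0.03 Fz 0.32 T [-0.121 -0.03   0.005] rot [180.   0. 102.] 15.625
held push [0.67 0.85 0.45 0.1 ] Fz [ 0.81 -0.25  1.04  0.59] tip 32.81
```

Request:
carry_out(
  deltas=[0,0,0,0.001,0,0,1,0,0,0,0.001,0,0,1],
)

```text
clock: 16.08
eef_pos: [521.7, 140.8, 53.1]
tool_rot: [3.142, 0.0, 1.78]
force: [0.6, -0.6, 0.0]
width: 14.6
gripper_force: 58.9
```

```bash
python3 q.py
```

```text
tip x,y 34.6 -0.4 z 53.11 push 0.69 side -0.47 Fz 0.04 T [-0.177 -0.049  0.001] rot [180.     0.   102.01] 16.075
held push [1.29 0.86 1.4  1.02] Fz [0.55 0.15 0.66 0.17] tip 34.84
```

Request:
carry_out(
  deltas=[0,0,0,0.001,0,0,1,0,0,0,0.001,0,0,1],
)

```text
clock: 16.52
eef_pos: [521.4, 142.5, 53.1]
tool_rot: [3.142, 0.0, 1.78]
force: [0.6, -2.4, 0.5]
width: 14.6
gripper_force: 58.9
```

```bash
python3 q.py
```

```text
tip x,y 36.4 -0.4 z 53.13 push 2.51 side -0.04 Fz 0.5 T [-0.401  0.003  0.054] rot [1.80e+02 2.00e-02 1.02e+02] 16.525
held push [2.67 1.03 0.79 1.55] Fz [0.94 1.14 0.6  0.88] tip 36.47
```

Request:
carry_out(
  deltas=[0,0,0,0.001,0,0,1,0,0,0,0.001,0,0,1],
)

```text
clock: 16.98
eef_pos: [521.1, 144.1, 53.2]
tool_rot: [3.141, 0.001, 1.78]
force: [1.6, -4.9, 1.5]
width: 14.6
gripper_force: 59.0
```

```bash
python3 q.py
```

```text
tip x,y 38.0 -0.5 z 53.17 push 5.11 side -0.54 Fz 1.54 T [-0.722 -0.142 -0.017] rot [1.7999e+02 4.0000e-02 1.0198e+02] 16.975
held push [4.4  5.53 4.1  3.82] Fz [1.   1.81 1.09 1.04] tip 38.17
```

The pinch is engaging at about 36 mm. I'll ease the downward press a little and continue gently to about 6 N.

Request:
carry_out(
  deltas=[0,0,0,0.0005,0,-0.0002,1,0,0,0,0.001,0,0,1],
)

```text
clock: 17.42
eef_pos: [520.6, 146.1, 53.2]
tool_rot: [3.142, 0.0, 1.78]
force: [1.1, -4.3, 1.3]
width: 14.8
gripper_force: 58.9
```

```bash
python3 q.py
```

```text
tip x,y 40.1 -0.4 z 53.24 push 4.45 side -0.17 Fz 1.26 T [-0.91  -0.21  -0.003] rot [1.8000e+02 1.0000e-02 1.0201e+02] 17.425
held push [3.59 3.61 4.54 3.31] Fz [0.78 1.34 0.45 1.31] tip 40.19
```

Request:
carry_out(
  deltas=[0,0,0,0.001,0,0,1,0,0,0,0,0,0,1],
)

```text
clock: 17.88
eef_pos: [520.3, 147.1, 53.3]
tool_rot: [-3.141, 0.0, 1.78]
force: [1.6, -4.3, 0.3]
width: 14.7
gripper_force: 58.9
```

```bash
python3 q.py
```

```text
tip x,y 41.1 -0.3 z 53.27 push 4.55 side -0.64 Fz 0.3 T [-0.911 -0.215 -0.044] rot [-1.7999e+02  1.0000e-02  1.0201e+02] 17.875
held push [4.1  4.53 4.41 3.74] Fz [ 0.23  0.46  0.37 -0.12] tip 41.08
```

Request:
carry_out(
  deltas=[0,0,0,0.001,0,0,1,0,0,0,0,0,0,1],
)

```text
clock: 18.32
eef_pos: [520.1, 148.0, 53.3]
tool_rot: [-3.141, 0.0, 1.78]
force: [1.8, -4.9, -0.7]
width: 14.7
gripper_force: 58.9
```

```bash
python3 q.py
```

```text
tip x,y 42.0 -0.3 z 53.27 push 5.14 side -0.79 Fz -0.73 T [-0.984 -0.198 -0.028] rot [-1.7999e+02  1.0000e-02  1.0201e+02] 18.325
held push [6.03 5.01 5.41 5.93] Fz [0.75 0.55 0.66 0.16] tip 42.02
```

Request:
carry_out(
  deltas=[0,0,0,0.001,0,0,1,0,0,0,0,0,0,1],
)

```text
clock: 18.77
eef_pos: [519.9, 148.8, 53.3]
tool_rot: [-3.141, 0.0, 1.78]
force: [2.0, -6.5, 0.2]
width: 14.9
gripper_force: 58.9
```

```bash
python3 q.py
```

```text
tip x,y 42.9 -0.3 z 53.26 push 6.75 side -0.63 Fz 0.18 T [-1.062 -0.217  0.045] rot [-1.7999e+02  2.0000e-02  1.0200e+02] 18.775
held push [5.96 4.66 6.17 5.51] Fz [ 0.57 -0.47  0.33 -0.39] tip 42.85
```

Request:
carry_out(
  deltas=[0,0,0,0.0006,0,0,1,0,0,0,0,0,0,1,0,0,0,0,0,0,1,0,0,0,0,0,0,1],
)

```text
clock: 19.48
eef_pos: [519.9, 149.1, 53.3]
tool_rot: [-3.141, 0.001, 1.78]
force: [1.2, -6.1, 1.1]
width: 14.6
gripper_force: 58.9
```

```bash
sed -i 's/range(4)/range(10)/' q.py; python3 q.py; python3 - <<'E'
from h import *
for n in('top','scene'): cv2.imwrite(f'pics/{n}4.png',ctrl.get_image(n)[:,:,::-1])
T=cv2.imread('pics/top4.png');S=cv2.imread('pics/scene4.png')
f=lambda I,x,y:cv2.resize(I[y:y+100,x:x+133],(399,300),interpolation=cv2.INTER_CUBIC)
cv2.imwrite('pics/c4.png',np.vstack([np.hstack([f(S,120,120),f(S,195,200)]),np.hstack([f(T,130,160),f(T,260,170)])]))
E
```

```text
tip x,y 43.2 -0.3 z 53.28 push 6.22 side 0.15 Fz 1.08 T [-1.196 -0.188  0.016] rot [-1.7999e+02  3.0000e-02  1.0199e+02] 19.475
held push [6.15 6.37 6.18 7.14 6.74 5.51 5.66 5.57 5.17 5.85] Fz [ 0.11  0.67 -0.63  0.49 -0.26  0.16  0.35 -0.26  0.23  0.01] tip 43.23
```

View pics/c4.png

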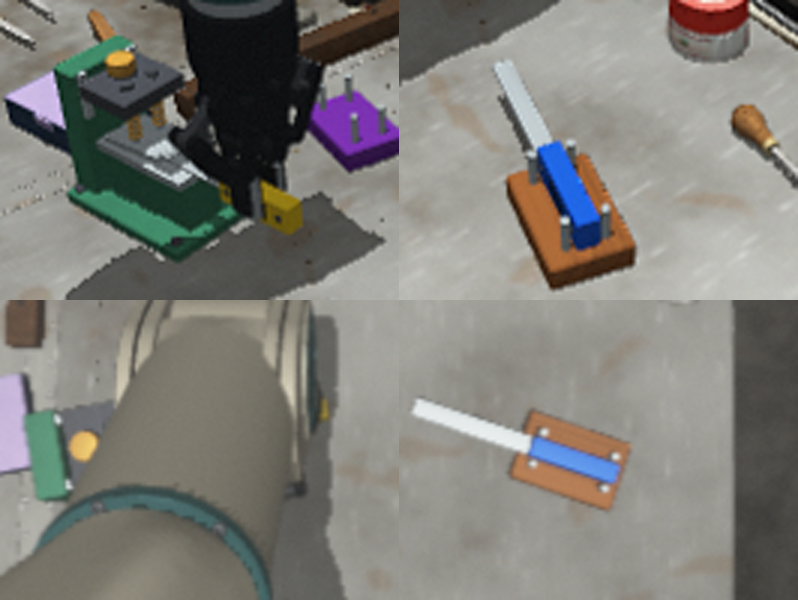

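The blue gauge is still in its rack (crop (565,190)). The yellow gauge is gripped with its blade in the gap, its handle well off the bench (crop (270,205)). The push holds at about 6 N, so I'll hand in.

```bash
python3 -c "
from cell import ctrl
print(ctrl.finish_job())"
```

```text
the job is handed in; nothing more can be done
None
```

I lifted the yellow gauge off the stack and slid its blade about 43 mm into the gap, where it drags at about 6 N, and handed the job in with it still gripped and its handle clear of the bench; the blue gauge is still in its rack, and I touched nothing else.

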